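# Unlock the sample guard: hold the spring catch, slide the bolt

## Task

Unlock the clear sample guard: with one fingertip press the yellow spring catch bar fully down and, keeping it down all the while, push the bolt's red upright plate with the other fingertip away from the guard until it reaches its stop. Then let go so that the catch springs back up and keeps the bolt open, and take the hand away. Only press and push: do not shift or lift the orange tray, the steel post or the jar that stand around.

Things in the scene. Friction and masses are not known exactly. Their poses are not given: they have to be found in the camera images.
- lock: Black lock block and clear guard, one piece fixed to the bench. Origin: centre of the 110 x 160 x 10 mm plate's underside. +y: the way the bolt opens, away from the guard; x across the bolt; z up. Bolt along y at x = +25 mm, catch bar along y at x = -25. Guard box 86 mm high, x -65..65, y -240..-110; blue lug 38 mm high, y -104..-90. At y > -90 all but bar and red plate is under 35 mm.
- catch_top (a point): Centre of the top face of the yellow catch bar: lock frame (-25, -10, 52) mm when up. Bar 26 mm wide (x), 115 mm long (y -67.5 to +47.5 mm), 9 mm thick. It moves straight down and stays level wherever it is pressed; a fingertip may slide along it.
- catch (a joint): Catch travel in m: 0 = up (locking), 0.009 = fully down on a firm stop (bar top 43 mm above the bench). Spring 2.4 N to start, 5.1 N fully down; it springs up when let go. The bolt is free only while this exceeds 0.0055; otherwise a pawl on the catch enters between teeth on the bolt and stops it.
- bolt_face (a point): Centre of the pushing face of the bolt's red upright plate (the face towards the guard, looking to lock -y), 60 mm above the bench at lock x = +25 mm, y = -24 mm + bolt value; moves with the bolt. Plate 28 mm wide (x), 8 mm thick (y), from 26 to 72 mm above the bench, on a steel rod whose top is at 29 mm.
- bolt (a joint): Bolt travel in m along lock +y: 0 = locked (nose in the guard's blue lug), 0.040 = fully open at its stop. Starts between 0 and 0.003. Slides stiffly (about 2 N), stays where left; with the catch up it moves only about 4 mm. Past 0.036 the catch can rise behind its teeth and hold it open.
- tray: Loose orange sample tray, 50 x 50 x 14 mm, origin at centre of underside. Bystander, to be left alone.
- post: Loose upright steel optical post, foot 32 mm in diameter, 50 mm high, origin at centre of underside. Bystander, to be left alone.
- jar: Loose small jar with a white cap, 38 mm in diameter, 45 mm high, origin at centre of underside. Bystander, to be left alone.

How it is judged:
On the way, in this order (a step that is already met when the one before it is completed fails the run):
1. the catch is pressed fully down while the bolt is still locked (value of joint catch above 0.007 m and value of joint bolt below 0.008 m), for 0.1 s.
2. with the catch still held down, the bolt is pushed open to its stop (value of joint catch above 0.0055 m and value of joint bolt above 0.036 m), for 0.1 s.
At the end, for the whole second after the job is handed in: The bolt stands open at its stop (35.5 mm or more of its 40 mm), the catch has sprung up again (within 1.5 mm of its top position), and tray, post and jar stand upright within 15 mm of where they were (value of joint bolt above 0.0355 m and value of joint catch below 0.0015 m and distance of each of tray, post, jar from where it was at the start of the episode below 0.015 m and angle between each of tray, post, jar's own z axis and vertical below 0.2 rad); the robot touches nothing.
It fails at once if the catch is let up (less than 5.2 mm down) while the bolt is on its way, between 8 and 33 mm (value of joint catch below 0.0052 m and value of joint bolt between 0.008 and 0.033 m).
It fails at once if the tray, post or jar is pushed, lifted or carried more than 15 mm (distance of any of tray, post, jar from where it was at the start of the episode above 0.015 m).
It also fails if it takes over 32 s, if anything falls off the work surface, if the arm or the gripper's body presses on something with over 40 N, if the wrist force passes 120 N, or if a joint passes its speed limit or range.

## Robot

A 6-joint arm with a two-finger parallel gripper is mounted at the origin on the work surface. World frame = base frame: x ahead of the robot, y to its left, z up, the work surface at z = 0. Lengths are in m, angles in rad, forces in N, time in s.
With the tool pointing down it reaches from about 0.325 to 0.875 m from the base axis. Payload 4.4 kg.
Tool frame: the origin (TCP) lies at the centre of the arm's flange, where the gripper is bolted on; the fingertips stand 173 mm ahead of it and the grasp point (between the pads) lies 155 mm ahead of it; z points along the fingers, x is the direction in which the jaws open and shut, and the axes are right-handed (so a half turn about z gives the same grasp; the last joint's range is limited). The gripper opens to 85 mm and grips with 20 to 120 N. Pads are 22 mm wide; open, the fingers measure 114 mm over their backs; the gripper's body (76 mm by 85 mm) begins 54 mm behind the grasp point. The pads swing forward as they close: fully open they stand 13 mm farther back than shut.
Start: joints at [-1.381, 0.207, 1.542, -0, 1.393, -0.15], TCP at [0.192, -0.542, 0.405] pointing down, gripper open.
Joint ranges: [-2.73, 2.73], [-0.86, 2.22], [0.23, 2.46], [-1.11, 4.25], [0.08, 2.63], [-2.82, 2.82]. Speed limits (rad/s): [2.79, 2.79, 3.14, 3.14, 3.14, 3.14].

## Interface

Orientations are given as a rotation vector (axis times angle).
In Python, from station import env gives the robot as it stands.
- The arm moves only by the tool step_arm, never from a script. Its argument "rows" is text: rows parted by semicolons, each of 6 numbers parted by spaces: the shift along the tool's x, y, z in cm, then the turn, a rotation vector about the tool's x, y, z in degrees. In form: tx ty tz ax ay az; .... A call has 1 to 8 rows; each row shifts and turns the pose as measured when the row begins, along the tool's axes as they then stand; what a row does not reach is not made up. A row lasts 1/10 s, in which the tool goes at most 50 mm and 8.59 degrees, less where a joint would pass 70% of its speed; a pose out of reach is approached as far as the arm can. A call with a gripper value outside its range is refused whole. "grip" is the closure, from 0 (fully open) to 1 (shut), set as the call begins (left out, the last holds). The fingers move at their own pace and stop on an object; the grip force is fixed at half the most. Time passes only in rows, so rows that do not move let the fingers close. It gives the time, the measured TCP pose, the force and the opening at its end, in the units of the state.
- env.state(): the state, without advancing time (a new reading comes with each control period).
- env.get_image(name): name is "side" or "top"; returns a dict with "color" (420x560x3 uint8, blue, green, red), "vertical_fov" (degrees; the focal length in pixels is half the picture's height over the tangent of half this angle, whatever the lens; pixels are square), "cx", "cy" (the principal point, pixels), "eye" and "attitude" of the camera in the world. Camera axes: x right, y down, z forward; pixel columns grow to the right and rows downward; lengths in m; the calibration is good to about 2 mm. A picture is of the moment at which its call begins. There is no depth.
- env.hand_in(): hands the job in, once; it reports no verdict.
The state is a dict: "time": time; "joint_positions": joint angles; "qvel": joint speeds; "joint_efforts": joint torques, N m; "tcp_pos": TCP position; "tcp_rot": TCP orientation; "wrist_force": force on the tool from outside, world axes, zero at the start; "torque": the same for the moment, N m; "finger_gap": finger opening in m.
Only numpy, scipy, OpenCV 4.12 (cv2) and the standard library are available. Lean on these libraries where they do the work, as an engineer would, in place of code of your own. Each camera call takes 0.05 s, during which the arm holds its last target. There are 200 camera calls.

## Working session

There is one attempt and no reset: what is moved stays moved. The work goes in short steps, Python scripts to look and compute and a tool call to move; the robot and the scene stay as the last step left them, time stands still between calls to the robot, and variables do not carry over. Pictures are saved under pics/ and viewed, about 8 in all and at most 12, crops included, and the job is handed in when it is done.

Besides the shell and the picture viewer there is one more tool, called after ">>>" as name(argument=value, ...) on one line, values as JSON. step_arm: Moves the arm, as the interface text tells. Its arguments: {"type":"object","properties":{"rows":{"type":"string"},"grip":{"type":"number"}},"required":["rows"]}

```bash
mkdir -p pics; python3 - <<'E'
from station import env
import cv2
for n in("top","side"):
    i=env.get_image(n); cv2.imwrite(f"pics/{n}0.png",i["color"]); print(n,{k:v for k,v in i.items() if k!="color"})
print(env.state())
E
```

```text
top {'vertical_fov': 42.01282692759813, 'cx': 279.7986675753268, 'cy': 216.34570402883156, 'eye': array([0.45112135, 0.07518221, 0.9354622 ]), 'attitude': array([-2.14936315,  2.14527686, -0.14408967])}
side {'vertical_fov': 48.86330679791791, 'cx': 278.06898200584544, 'cy': 207.2309247332717, 'eye': array([0.24897683, 0.38604794, 0.61479446]), 'attitude': array([-1.13659584,  2.46358448, -0.90686348])}
{'time': 0.1, 'joint_positions': array([-1.38151326e+00,  2.07361585e-01,  1.54281511e+00,  7.05131649e-06,
        1.39351278e+00, -1.50493319e-01]), 'qvel': array([ 4.87097193e-05, -1.83380212e-03, -3.53283005e-03,  9.33400957e-04,
        1.08880503e-03, -1.47704132e-03]), 'joint_efforts': array([-1.57175118e-04, -3.84090650e+01, -2.92549109e+01, -1.56445767e-04,
        4.85014636e-03,  8.79964901e-08]), 'tcp_pos': array([ 0.19156533, -0.54180313,  0.40362438]), 'tcp_rot': array([-2.56385196e+00,  1.81303589e+00,  2.36506285e-03]), 'wrist_force': array([ 0.2217861 ,  0.08708008, -1.06081556]), 'torque': array([0.04046192, 0.01593987, 0.01364459]), 'finger_gap': 0.08542528079861958}
```

View pics/top0.png

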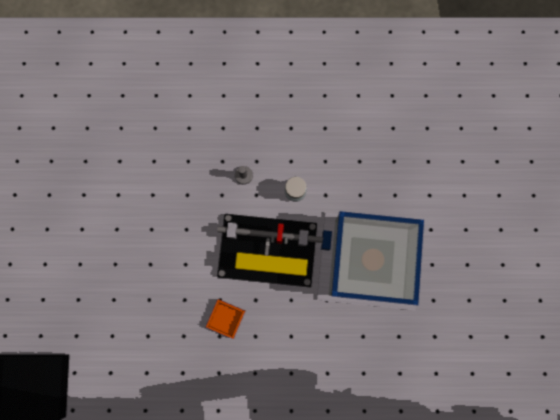

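View pics/side0.png

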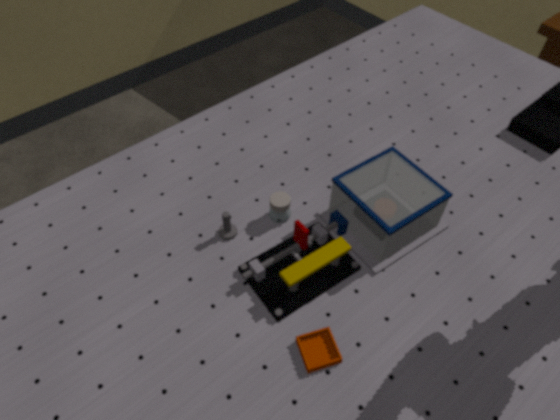

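The top view shows the lock at about (267,250), with yellow bar ends at (236,261) and (307,267) and the red plate at (280,233). The guard is to the right, the tray at (225,319), the post at (243,175) and the jar at (296,187). Next I'll view enlarged crops.

```bash
python3 - <<'E'
import cv2
a=cv2.imread("pics/top0.png")[205:295,205:345];cv2.imwrite("pics/topc.png",cv2.resize(a,None,fx=5,fy=5,interpolation=2))
a=cv2.imread("pics/side0.png")[200:330,220:370];cv2.imwrite("pics/sidec.png",cv2.resize(a,None,fx=4.5,fy=4.5,interpolation=2))
E
```

```text
(no output)
```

View pics/topc.png

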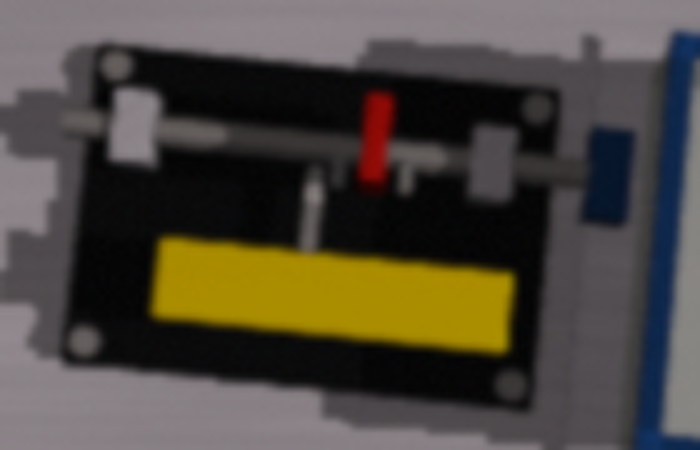

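View pics/sidec.png

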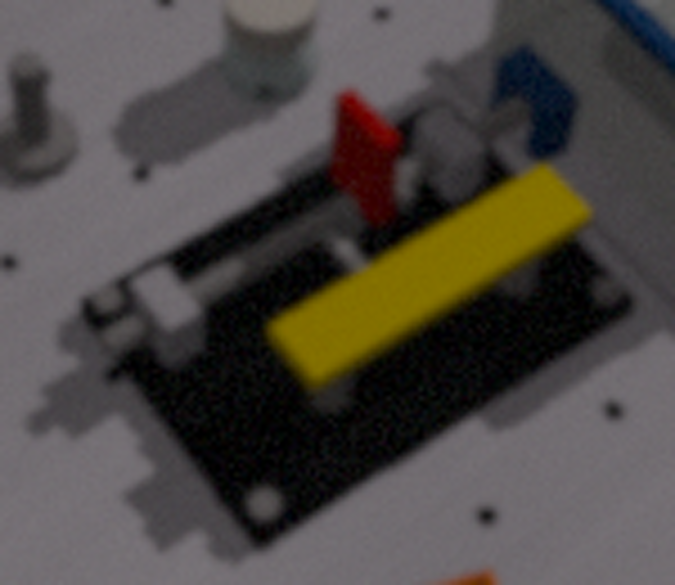

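```bash
cat > h.py <<'E'
import numpy as np
from scipy.spatial.transform import Rotation as R
CAL={"top":(42.01282692759813,279.7986675753268,216.34570402883156,[0.45112135,0.07518221,0.9354622],[-2.14936315,2.14527686,-0.14408967]),
"side":(48.86330679791791,278.06898200584544,207.2309247332717,[0.24897683,0.38604794,0.61479446],[-1.13659584,2.46358448,-0.90686348])}
def proj(n,P):
    f,cx,cy,e,a=CAL[n];f=210/np.tan(np.radians(f/2))
    c=(np.atleast_2d(P)-e)@R.from_rotvec(a).as_matrix()
    return c[:,:2]/c[:,2:]*f+[cx,cy]
def ray(n,uv,z):
    f,cx,cy,e,a=CAL[n];f=210/np.tan(np.radians(f/2))
    d=R.from_rotvec(a).as_matrix()@[(uv[0]-cx)/f,(uv[1]-cy)/f,1]
    return np.array(e)+d*(z-e[2])/d[2]
def lock2w(p,L):
    c,s=np.cos(p[2]),np.sin(p[2]);L=np.atleast_2d(L)/1000
    return np.c_[p[0]+c*L[:,0]-s*L[:,1],p[1]+s*L[:,0]+c*L[:,1],L[:,2]]
E
python3 - <<'E'
from h import *
from scipy.optimize import least_squares
T=[((160,237),(-12,47.5,52)),((515,271),(-12,-67.5,52)),((510,354),(-38,-67.5,52)),((151,318),(-38,47.5,52)),
((98,45),(55,80,10)),((558,90),(55,-80,10)),((530,408),(-55,-80,10)),((64,362),(-55,80,10)),]
S=[((268,325),(-12,47.5,52)),((548,165),(-12,-67.5,52)),((592,212),(-38,-67.5,52)),((85,300),(55,80,10)),((262,545),(-55,80,5)),((632,298),(-55,-80,10))]
tu=np.array([t[0] for t in T])/5+205-.4; su=np.array([t[0] for t in S])/4.5+[220,200]-.4
tl=np.array([t[1] for t in T]);sl=np.array([t[1] for t in S])
ft=lambda p:(proj("top",lock2w(p,tl))-tu); fs=lambda p:(proj("side",lock2w(p,sl))-su)
x0=np.r_[ray("top",(267,250),.01)[:2],0]
for nm,f in(("both",lambda p:np.r_[ft(p).ravel(),fs(p).ravel()]),("top",lambda p:ft(p).ravel()),("side",lambda p:fs(p).ravel())):
    for y in (0,1.6,-1.6,3.1):
        r=least_squares(f,[x0[0],x0[1],y],x_scale=.1)
        if r.cost<60:break
    print(nm,r.x,r.cost)
    if nm=="both":
        p=r.x;print(ft(p).round(1).tolist(),fs(p).round(1).tolist())
for n,uv,z in(("tray",(225,319),.014),("post",(242,174),.05),("jar",(296,185),.045)):print(n,ray("top",uv,z))
c,s=np.cos(p[2]),np.sin(p[2])
for X,Y in((395,95),(388,185),(363,92)):
    w=ray("top",(X/5+204.6,Y/5+204.6),.072)[:2]-p[:2];print("red",w@[c,s],w@[-s,c])
for X,Y in((345,90),(402,135),(380,145)):
    w=ray("side",(X/4.5+219.6,Y/4.5+199.6),.072)[:2]-p[:2];print("red side",w@[c,s],w@[-s,c])
E
```

```text
both [ 0.52279739  0.10117415 -0.09644226] 9.746646137046318
[[-0.2, 0.4], [-0.4, 0.6], [-0.9, 0.2], [-0.2, 0.3], [-0.4, -0.2], [0.8, -0.1], [0.6, 1.0], [-0.9, 0.8]] [[-0.2, -0.7], [-0.6, -1.9], [0.9, -0.9], [-2.0, -0.6], [-0.4, 0.3], [1.8, -0.7]]
top [ 0.52343261  0.1008514  -0.09414997] 1.8606694645529043
side [ 0.52190312  0.10172405 -0.10010996] 5.785352550207981
tray [0.40771874 0.17020546 0.014     ]
post [0.64533599 0.14216905 0.05      ]
jar [0.6279357  0.05281537 0.045     ]
red 0.039741589220468186 -0.024120242414014958
red 0.010926840739032823 -0.024716399695077093
red 0.03970194578058231 -0.013889708598915565
red side 0.03719575463474304 -0.018821021931740477
red side 0.011317180216113852 -0.02293330357654846
red side 0.012157951365542586 -0.014502956742489553
```

The lock is at (0.523, 0.101) with yaw -0.096 rad, and the bolt is near 0. My plan is to straddle with tool x along lock x and the fingers about 50 mm apart. I'll press at lock y ≈ -45, then slide +y.

```bash
cat >> h.py <<'E'
P=[.523,.101,-.0957]
def plan(L,z,n=None):
    "rows taking TCP to lock xy L (mm), height z"
    from station import env
    s=env.state();p=s["tcp_pos"];M=R.from_rotvec(s["tcp_rot"]).as_matrix()
    g=lock2w(P,[[*L,0]])[0];g[2]=z
    x=np.array([np.cos(P[2]),np.sin(P[2]),0]);G=np.c_[x,np.cross([0,0,-1],x),[0,0,-1]]
    rv=R.from_matrix(M.T@G).as_rotvec(degrees=True);d=g-p
    n=n or int(np.ceil(max(np.linalg.norm(d)/.047,np.linalg.norm(rv)/8.2)))
    for i in range(n):
        print((100*M.T@d/n).round(2),(rv/n).round(2));M=M@R.from_rotvec(rv/n,degrees=True).as_matrix()
    print("t",s["time"],"tcp",p.round(4),"F",s["wrist_force"].round(2),"gap",s["finger_gap"])
E
python3 -c "
from h import *;plan((0,-45),.30)"
```

```text
[-3.03 -3.38  0.7 ] [-0.01  0.01 -4.34]
[-2.77 -3.6   0.7 ] [-0.01  0.01 -4.34]
[-2.49 -3.8   0.7 ] [-0.01  0.01 -4.34]
[-2.19 -3.98  0.7 ] [-0.01  0.01 -4.34]
[-1.88 -4.13  0.7 ] [-0.01  0.01 -4.34]
[-1.57 -4.27  0.7 ] [-0.01  0.01 -4.34]
[-1.24 -4.37  0.69] [-0.01  0.01 -4.34]
[-0.9  -4.45  0.69] [-0.01  0.01 -4.34]
[-0.57 -4.51  0.69] [-0.01  0.01 -4.34]
[-0.22 -4.54  0.69] [-0.01  0.01 -4.34]
[ 0.12 -4.54  0.69] [-0.01  0.01 -4.34]
[ 0.46 -4.52  0.69] [-0.01  0.01 -4.34]
[ 0.8  -4.47  0.69] [-0.01  0.01 -4.34]
[ 1.14 -4.4   0.69] [-0.01  0.01 -4.34]
[ 1.47 -4.3   0.69] [-0.01  0.01 -4.34]
t 0.1 tcp [ 0.1916 -0.5418  0.4036] F [ 0.22  0.09 -1.06] gap 0.08542528079861958
```

>>> step_arm(rows="-3 -3.4 0 0 0 -4.3; -2.8 -3.6 0 0 0 -4.3; -2.5 -3.8 0 0 0 -4.3; -2.2 -4 0 0 0 -4.3; -1.9 -4.1 0 0 0 -4.3; -1.6 -4.3 0 0 0 -4.3; -1.2 -4.4 0 0 0 -4.3; -0.9 -4.5 0 0 0 -4.3", grip=0.53)

```text
time: 0.9
tcp_pos: [0.3667, -0.2136, 0.3997]
tcp_rot: [-2.987, 0.956, 0.007]
wrist_force: [0.3, -0.4, 0.2]
finger_gap: 0.0396
```

```bash
python3 -c "
from h import *;plan((0,-45),.30)"
```

```text
[-0.46 -4.39  1.44] [-0.04  0.04 -4.29]
[-0.13 -4.42  1.44] [-0.04  0.04 -4.29]
[ 0.2  -4.42  1.44] [-0.04  0.04 -4.29]
[ 0.53 -4.39  1.43] [-0.04  0.04 -4.29]
[ 0.85 -4.34  1.43] [-0.04  0.04 -4.29]
[ 1.17 -4.26  1.43] [-0.04  0.04 -4.29]
[ 1.49 -4.17  1.43] [-0.04  0.04 -4.29]
t 0.9 tcp [ 0.3667 -0.2136  0.3997] F [ 0.33 -0.43  0.24] gap 0.03964740917179925
```

Gap 39.6 mm, as wanted.

>>> step_arm(rows="-0.5 -4.4 1.4 0 0 -4.3; -0.1 -4.4 1.4 0 0 -4.3; 0.2 -4.4 1.4 0 0 -4.3; 0.5 -4.4 1.4 0 0 -4.3; 0.9 -4.3 1.4 0 0 -4.3; 1.2 -4.3 1.4 0 0 -4.3; 1.5 -4.2 1.4 0 0 -4.3; 0 0 0 0 0 0")

```text
time: 1.7
tcp_pos: [0.5203, 0.075, 0.2983]
tcp_rot: [-3.136, 0.1, 0.001]
wrist_force: [-0.9, -1.1, 0.0]
finger_gap: 0.0401
```

```bash
python3 -c "
from h import *;plan((0,-45),.245)"
```

```text
[-0.02  0.95  2.66] [-0.11  0.03  0.91]
[-0.    0.95  2.66] [-0.11  0.03  0.91]
t 1.7 tcp [0.5203 0.075  0.2983] F [-0.92 -1.08  0.02] gap 0.04014081662363004
```

>>> step_arm(rows="0 1 1.3 -0.1 0 0.9; 0 0.9 1.3 -0.1 0 0.9; 0 0 1.3 0 0 0; 0 0 1.3 0 0 0; 0 0 0 0 0 0")

```text
time: 2.2
tcp_pos: [0.5164, 0.0512, 0.2407]
tcp_rot: [3.136, -0.162, -0.009]
wrist_force: [-0.8, -1.1, -0.3]
finger_gap: 0.0401
```

```bash
python3 - <<'E'
from h import *
from station import env
import cv2
plan((0,-45),.235)
t=env.get_image("top")["color"][175:295,195:375];s=env.get_image("side")["color"][150:330,210:390]
t=cv2.resize(t,(600,400),interpolation=2);s=cv2.resize(s,(600,600),interpolation=2)
cv2.imwrite("pics/t1.png",t);cv2.imwrite("pics/s1.png",s)
E
```

```text
[ 0.18 -0.53  0.57] [ 0.11  0.31 -0.44]
t 2.2 tcp [0.5164 0.0512 0.2407] F [-0.77 -1.11 -0.3 ] gap 0.04014073930455653
```

View pics/s1.png

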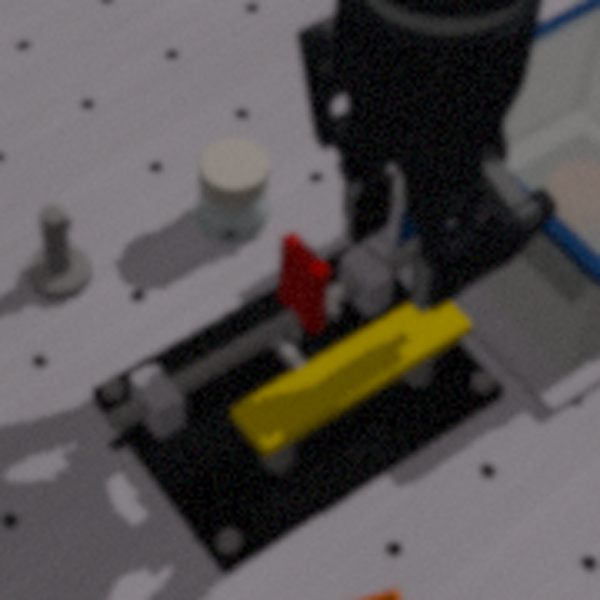

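The near fingertip hangs over the guard end of the yellow bar (about (430,295) in the crop). The other finger is behind the red plate at (305,285). That clears the lug, guard, post and jar, so I'll align and go down gently.

>>> step_arm(rows="0.2 -0.5 0.3 0.1 0.3 -0.4; 0 0 0.3 0 0 0; 0 0 0.3 0 0 0; 0 0 0 0 0 0")

```text
time: 2.7
tcp_pos: [0.5217, 0.0566, 0.2352]
tcp_rot: [-3.138, 0.149, -0.015]
wrist_force: [-0.3, 0.1, 0.6]
finger_gap: 0.0398
```

```bash
python3 -c "
from h import *;plan((0,-45),.225)"
```

```text
[-0.3   0.07  1.02] [-0.03 -0.54  0.03]
t 2.7 tcp [0.5217 0.0566 0.2352] F [-0.3   0.14  0.6 ] gap 0.03981826315342593
```

>>> step_arm(rows="-0.2 0.1 0.3 0 -0.4 0; 0 0 0.3 0 0 0; 0 0 0.3 0 0 0; 0 0 0 0 0 0")

```text
time: 3.1
tcp_pos: [0.5196, 0.0561, 0.2258]
tcp_rot: [-3.138, 0.148, -0.004]
wrist_force: [-0.5, -0.4, 0.2]
finger_gap: 0.0402
```

>>> step_arm(rows="0 0 0.2 0 0 0; 0 0 0.2 0 0 0; 0 0 0 0 0 0")

```text
time: 3.4
tcp_pos: [0.5198, 0.0561, 0.222]
tcp_rot: [-3.138, 0.148, -0.004]
wrist_force: [-0.8, 0.1, 2.1]
finger_gap: 0.0404
```

```bash
python3 -c "
from h import *;plan((0,-45),.215)"
```

```text
[-0.11 -0.    0.7 ] [-0.03 -0.16  0.07]
t 3.4 tcp [0.5198 0.0561 0.222 ] F [-0.76  0.13  2.09] gap 0.040389710870668324
```

Contact at TCP z 0.222, which puts the tip offset at about 170 mm. I'll press down about 9 mm.

>>> step_arm(rows="-0.1 0 0.2 0 0 0; 0 0 0.2 0 0 0; 0 0 0.2 0 0 0")

```text
time: 3.7
tcp_pos: [0.5195, 0.0561, 0.2169]
tcp_rot: [-3.138, 0.148, -0.008]
wrist_force: [-2.0, 0.3, 4.8]
finger_gap: 0.0405
```

>>> step_arm(rows="0 0 0.2 0 0 0; 0 0 0.2 0 0 0")

```text
time: 3.9
tcp_pos: [0.5197, 0.056, 0.2144]
tcp_rot: [3.138, -0.148, 0.006]
wrist_force: [-8.0, -1.0, 24.6]
finger_gap: 0.0404
```

>>> step_arm(rows="0 0 0.2 0 0 0; 0 0 0.2 0 0 0")

```text
time: 4.1
tcp_pos: [0.5202, 0.0561, 0.2145]
tcp_rot: [3.138, -0.147, 0.002]
wrist_force: [-6.3, -0.4, 17.6]
finger_gap: 0.04
```

```bash
python3 - <<'E'
from h import *
from station import env
import cv2
s=env.get_image("side")["color"][190:310,240:380]
cv2.imwrite("pics/s2.png",cv2.resize(s,(700,600),interpolation=2))
plan((0,-45),.2145)
b=lock2w(P,[(-12,47.5,52),(-12,47.5,43),(-38,47.5,52),(-38,47.5,43)])
print((proj("side",b)-[240,190])*5)
E
```

```text
[-0.15 -0.    0.  ] [ 0.03 -0.08  0.13]
t 4.15 tcp [0.5202 0.056  0.2145] F [-6.46  0.14 18.68] gap 0.0405954406499816
[[194.82788818 405.08471503]
 [194.52520347 421.93275822]
 [248.4591079  470.15560103]
 [247.58572072 486.67036602]]
```

View pics/s2.png

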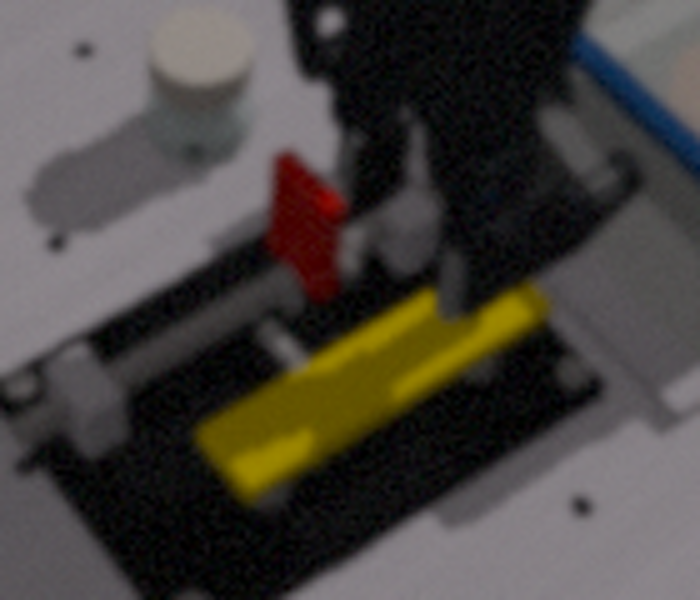

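The bar's near corner dropped from about (196,409) to (195,432), against about 17 px for 9 mm, so the catch is on its stop. The red plate at (310,230) hasn't moved. Now I'll slide +y (tool -y) with a steady downward bias.

>>> step_arm(rows="-0.1 -0.4 0.2 0 0 0; 0 -0.4 0.2 0 0 0; 0 -0.4 0.2 0 0 0; 0 -0.4 0.2 0 0 0")

```text
time: 4.55
tcp_pos: [0.5228, 0.0654, 0.2147]
tcp_rot: [3.116, -0.131, 0.004]
wrist_force: [-4.6, -7.3, 17.3]
finger_gap: 0.0405
```

>>> step_arm(rows="0 -0.4 0.2 0 0 0; 0 -0.4 0.2 0 0 0; 0 -0.4 0.2 0 0 0; 0 -0.4 0.2 0 0 0")

```text
time: 4.95
tcp_pos: [0.5257, 0.0734, 0.2145]
tcp_rot: [3.091, -0.117, -0.0]
wrist_force: [-5.7, -9.0, 17.4]
finger_gap: 0.04
```

```bash
python3 -c "
from h import *;plan((0,5),.2145,1)"
```

```text
[-0.47 -3.23 -0.15] [ 2.74 -0.12  1.17]
t 4.95 tcp [0.5257 0.0734 0.2145] F [-5.67 -8.97 17.36] gap 0.03999264404310164
```

The tool is tilting and drifting slightly under friction, so I'll put small corrections in each row.

>>> step_arm(rows="-0.2 -0.3 0.2 0.8 0 0.3; -0.2 -0.3 0.2 0.8 0 0.3; -0.2 -0.3 0.2 0.8 0 0.3; -0.2 -0.3 0.2 0.8 0 0.3")

```text
time: 5.35
tcp_pos: [0.5243, 0.0766, 0.2151]
tcp_rot: [3.121, -0.137, 0.025]
wrist_force: [-1.6, -9.7, 14.2]
finger_gap: 0.0405
```

```bash
python3 -c "
from h import *;plan((0,5),.2145,1)"
```

```text
[-0.34 -2.92  0.  ] [ 0.95 -0.97  0.47]
t 5.35 tcp [0.5243 0.0766 0.2151] F [-1.57 -9.74 14.18] gap 0.040460634451193925
```

>>> step_arm(rows="-0.1 -0.4 0.25 0.6 -0.3 0.25; -0.1 -0.4 0.25 0.6 -0.3 0.25; -0.1 -0.4 0.25 0.6 -0.2 0.25; -0.1 -0.4 0.25 0.6 -0.2 0.25")

```text
time: 5.75
tcp_pos: [0.5272, 0.0821, 0.2149]
tcp_rot: [3.135, -0.15, 0.018]
wrist_force: [-3.6, -13.7, 18.2]
finger_gap: 0.0402
```

```bash
python3 - <<'E'
from h import *
from station import env
import cv2
plan((0,5),.2145,1)
s=env.get_image("side")["color"][190:310,240:380]
cv2.imwrite("pics/s3.png",cv2.resize(s,(700,600),interpolation=2))
E
```

```text
[-0.6  -2.34  0.03] [ 0.15 -0.67  0.  ]
t 5.75 tcp [0.5272 0.0821 0.2149] F [ -3.64 -13.7   18.22] gap 0.04023299713352662
```

View pics/s3.png

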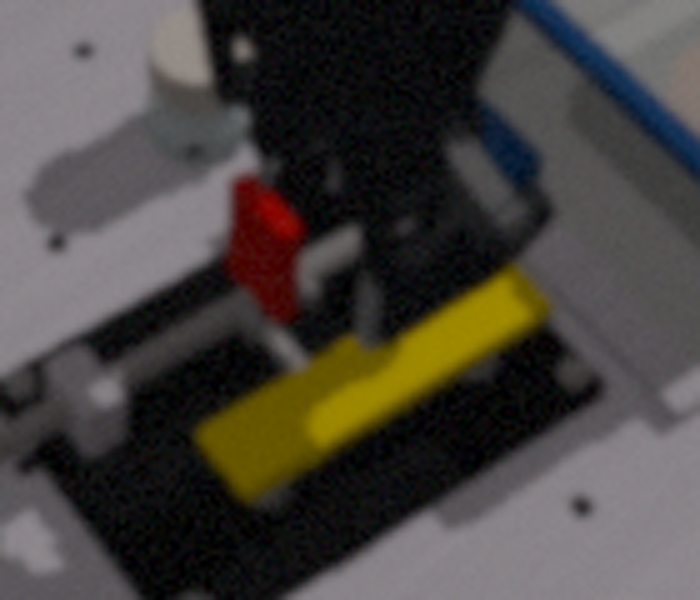

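The plate moved from about (310,230) to (267,250), roughly 16 mm of bolt travel, and the bar is still down with its corner at (195,432). The hand has drifted about 6 mm to +x, so I'll steer back while pushing.

>>> step_arm(rows="-0.4 -0.4 0.25 0.4 -0.5 0.15; -0.4 -0.4 0.25 0.4 -0.5 0.15; -0.4 -0.4 0.25 0.4 -0.4 0.15; -0.3 -0.4 0.25 0.4 -0.3 0.15")

```text
time: 6.2
tcp_pos: [0.5244, 0.0919, 0.2151]
tcp_rot: [-3.128, 0.16, -0.025]
wrist_force: [-0.5, -11.2, 12.7]
finger_gap: 0.0403
```

```bash
python3 -c "
from h import *;plan((0,5),.2145,1)"
```

```text
[-0.23 -1.39  0.07] [-0.57 -0.88 -0.38]
t 6.2 tcp [0.5244 0.0919 0.2151] F [ -0.46 -11.18  12.67] gap 0.04025525400524315
```

>>> step_arm(rows="-0.2 -0.4 0.3 0.2 -0.3 0; -0.2 -0.4 0.3 0.2 -0.3 0; -0.2 -0.4 0.3 0.2 -0.3 0; -0.2 -0.4 0.3 0.2 -0.3 0")

```text
time: 6.6
tcp_pos: [0.5257, 0.0986, 0.215]
tcp_rot: [3.134, -0.145, 0.022]
wrist_force: [-3.6, -13.1, 18.0]
finger_gap: 0.04
```

```bash
python3 -c "
from h import *;plan((0,5),.2145,1)"
```

```text
[-0.29 -0.71  0.04] [ 0.2  -0.8   0.19]
t 6.6 tcp [0.5257 0.0986 0.215 ] F [ -3.64 -13.12  17.96] gap 0.04001806015576077
```

>>> step_arm(rows="-0.3 -0.4 0.25 0.4 -0.4 0.2; -0.3 -0.4 0.25 0.4 -0.4 0.2; -0.3 -0.4 0.25 0.4 -0.4 0.2; -0.3 -0.4 0.25 0.4 -0.4 0.2")

```text
time: 7.0
tcp_pos: [0.5251, 0.1056, 0.2151]
tcp_rot: [3.137, -0.157, 0.025]
wrist_force: [0.3, -23.7, 12.7]
finger_gap: 0.0401
```

>>> step_arm(rows="-0.2 -0.4 0.25 0.3 -0.3 0.1; -0.2 -0.4 0.25 0.3 -0.3 0.1; -0.2 -0.4 0.25 0.3 -0.3 0.1")

```text
time: 7.3
tcp_pos: [0.5258, 0.1072, 0.2151]
tcp_rot: [3.126, -0.16, 0.02]
wrist_force: [-4.1, -17.1, 16.9]
finger_gap: 0.0404
```

```bash
python3 -c "
from h import *;plan((0,5),.2145,1)"
```

```text
[-0.22  0.14  0.06] [ 0.62 -0.76 -0.37]
t 7.3 tcp [0.5258 0.1072 0.2151] F [ -4.13 -17.12  16.9 ] gap 0.0403912797121073
```

>>> step_arm(rows="-0.1 -0.5 0.3 0.5 -0.2 -0.2; -0.1 -0.5 0.3 0.5 -0.2 -0.2; -0.1 -0.5 0.3 0.5 -0.2 -0.2")

```text
time: 7.6
tcp_pos: [0.5275, 0.1084, 0.215]
tcp_rot: [3.119, -0.141, 0.008]
wrist_force: [-8.4, -23.0, 22.6]
finger_gap: 0.0398
```

```bash
python3 - <<'E'
from h import *
from station import env
import cv2
plan((0,5),.2145,1)
s=env.get_image("side")["color"][190:310,240:380]
cv2.imwrite("pics/s4.png",cv2.resize(s,(700,600),interpolation=2))
for b in(0,30,36,40):print(b,((proj("side",lock2w(P,[(39,-16+b,72),(11,-16+b,72),(11,-24+b,72)]))-[240,190])*5).round().tolist())
E
```

```text
[-0.38  0.28  0.05] [ 1.12 -0.35  0.32]
t 7.6 tcp [0.5275 0.1084 0.215 ] F [ -8.4  -23.    22.58] gap 0.03982425541097255
0 [[270.0, 148.0], [327.0, 209.0], [348.0, 196.0]]
30 [[189.0, 193.0], [244.0, 256.0], [266.0, 243.0]]
36 [[172.0, 202.0], [227.0, 265.0], [250.0, 253.0]]
40 [[161.0, 208.0], [216.0, 272.0], [239.0, 259.0]]
```

View pics/s4.png

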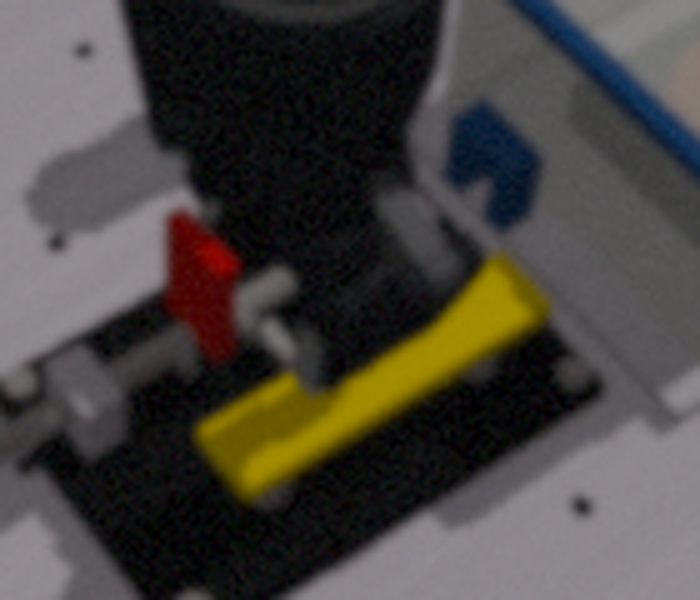

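The plate's corner is at (241,262), near the prediction for 39–40 mm. The force is -23 N along y with the tip no longer advancing, so the bolt is at its stop, and the bar is still down. Now I'll lift off.

>>> step_arm(rows="0 0 -0.3 0 0 0; 0 0 -0.4 0 0 0; 0 0 -0.5 0 0 0; 0 0.2 -0.6 0 0 0; 0 0.2 -1 0 0 0; 0 0 -2 0 0 0; 0 0 -3 0 0 0; 0 0 -3 0 0 0")

```text
time: 8.45
tcp_pos: [0.5238, 0.1055, 0.3214]
tcp_rot: [3.117, -0.142, -0.014]
wrist_force: [0.4, 0.4, -0.5]
finger_gap: 0.0401
```

>>> step_arm(rows="0 2 -4 0 0 0; -3 3 -2 0 0 0; -4 3 0 0 0 0; -4 3 0 0 0 0; -4 3 0 0 0 0; -4 3 0 0 0 0; 0 0 0 0 0 0; 0 0 0 0 0 0")

```text
time: 9.25
tcp_pos: [0.3169, -0.0474, 0.3958]
tcp_rot: [3.112, -0.133, 0.019]
wrist_force: [0.2, 0.7, -0.0]
finger_gap: 0.04
```

```bash
python3 - <<'E'
from h import *
from station import env
import cv2
print(env.state()["wrist_force"])
t=env.get_image("top")["color"];s=env.get_image("side")["color"]
cv2.imwrite("pics/t5.png",t)
cv2.imwrite("pics/s5.png",cv2.resize(s[190:310,240:380],(700,600),interpolation=2))
E
```

```text
[ 0.18267736  0.66271993 -0.01872771]
```

View pics/s5.png

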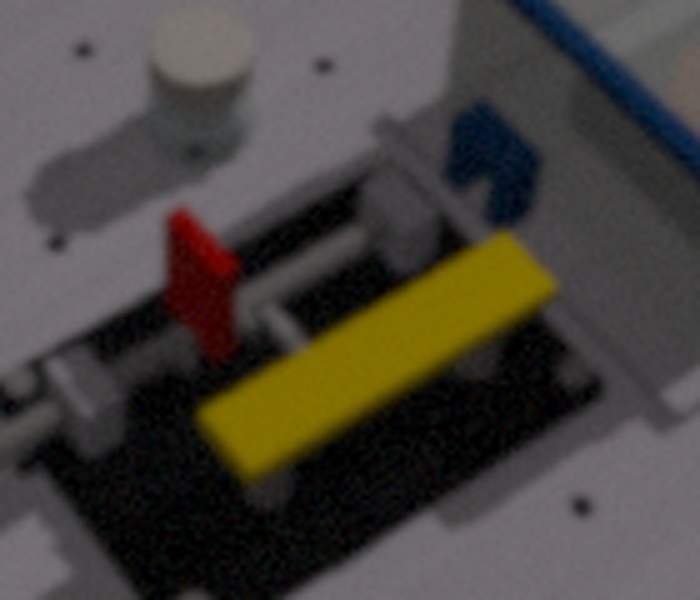

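View pics/t5.png

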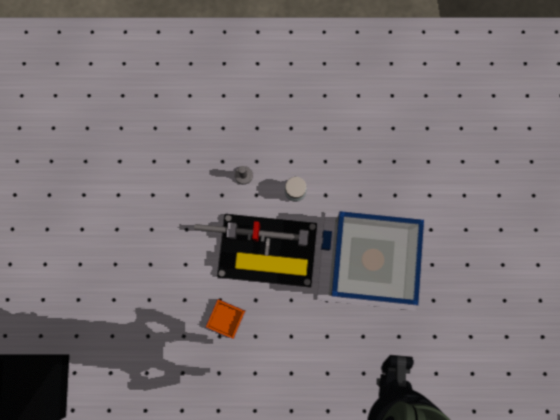

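The bar is back up (corner (198,412), originally (196,409)) and the plate has stayed open. The tray (225,319), post (243,175) and jar (296,187) haven't moved, and the hand is clear.

```bash
python3 -c "
from station import env;print(env.hand_in())"
```

```text
the job is handed in; nothing more can be done
None
```

The guard is unlocked and the job is handed in, at about 9.3 s of the 32 s allowed. Hand-in gives no verdict, so what follows rests on my own last pictures and force readings.

**What I did:** I pressed the catch to its firm stop with one fingertip. Keeping it down, I pushed the red plate with the other until it stopped advancing, with about 23 N at the wrist along the push. Then I lifted off and moved the hand away.

**What the last checks showed:**
- **Catch:** the bar is back at its starting height in the side view, within about 3 pixels of the enlarged crop (1.5 mm or so).
- **Bolt:** the plate stands at about 38–40 mm of its 40 mm travel. One corner reading said 39–40 and the shift from the start picture said about 38; either is past the 35.5 mm needed. It did not move back after release.
- **Tray, post and jar:** all at the same pixels as at the start.
- **Hand:** the wrist force is back near zero, so it is touching nothing.

**What deviated:** while pushing, the hand drifted up to 6 mm sideways and tilted by up to about 3°. I corrected for this along the way, and the bar was down in each of the two pictures I took during the push.

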